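# Switch the drying air over to the other plate dryer

### The job

Switch the drying air over: first push the pulled-out blue knob fully home, then slide the round plate rack along the bench, without lifting or tipping it, until its base is wholly inside the yellow ring in front of the other dryer (the one whose knob was already in). Then pull that dryer's knob out to its first click, half flow, and never past it. Leave everything else where it stands.

Things in the scene. Friction and masses are not known exactly. Their poses are not given: they have to be found in the camera images.
- running_dryer: the dryer that is on at the start, knob pulled out; white box 90 (x) x 220 (y) x 90 mm high; origin at the centre of its underside; its own -x axis points out of its front, towards the robot. Dark air mouth in the front at y = +45 mm, knob in the front at y = -70 mm, a gauge on the rear of the top (up to 111 mm high), a pipe stub at the back. A yellow ring is marked on the bench in front of its mouth. Fixed to the bench.
- idle_dryer: the dryer that is off at the start, knob home; white box 90 (x) x 220 (y) x 90 mm high; origin at the centre of its underside; its own -x axis points out of its front, towards the robot. Dark air mouth in the front at y = +45 mm, knob in the front at y = -70 mm, a gauge on the rear of the top (up to 111 mm high), a pipe stub at the back. A yellow ring is marked on the bench in front of its mouth. Fixed to the bench.
- running_knob (a joint): m: 0 = pushed fully home (off), 0.018 = first click (half flow), 0.036 = fully out (full flow, end stop); grows as the knob moves out along its dryer's -x axis. Sprung clicks at exactly these three values: between them the knob has to be forced over humps at about 0.009 and 0.027 (4 to 6 N) and, let go, snaps to the click on its side of the hump. Starts fully out.
- idle_knob (a joint): m: 0 = pushed fully home (off), 0.018 = first click (half flow), 0.036 = fully out (full flow, end stop); grows as the knob moves out along its dryer's -x axis. Sprung clicks at exactly these three values: between them the knob has to be forced over humps at about 0.009 and 0.027 (4 to 6 N) and, let go, snaps to the click on its side of the hump. Starts home.
- running_knob_grip (a point): centre of the blue knob of the running dryer: a cylinder 32 mm in diameter and 20 mm long along the dryer's x axis, 65 mm above the bench, on a 10 mm steel rod; 40 mm in front of the dryer's front face when home. Moves with the knob; axes as the dryer's. A yellow band on the rod just clears the front face at the first click, a red band when fully out.
- idle_knob_grip (a point): centre of the blue knob of the idle dryer: a cylinder 32 mm in diameter and 20 mm long along the dryer's x axis, 65 mm above the bench, on a 10 mm steel rod; 40 mm in front of the dryer's front face when home. Moves with the knob; axes as the dryer's. A yellow band on the rod just clears the front face at the first click, a red band when fully out.
- idle_ring (a point): centre, on the bench, of the flat yellow ring in front of the idle dryer's mouth: 120 mm inside, 132 mm outside diameter, no thickness to speak of; 100 mm in front of the front face and 115 mm to the side of the knob.
- rack: round white plate rack, loose, 0.25 to 0.5 kg: base 90 mm in diameter and 35 mm high, with five small upright glass plates on it (36 x 55 mm in all) that reach up to 75 mm above the bench; origin at the centre of its underside. Slides on the bench with plain friction.
- amber_bottle: bystander: brown glass bottle with black cap, 84 mm wide, 170 mm high; origin at the centre of its underside.
- wash_bottle: bystander: white plastic bottle with blue cap, 68 mm wide, 160 mm high; origin at the centre of its underside.
- beaker: bystander: empty glass beaker, 76 mm wide, 85 mm high; origin at the centre of its underside.
- tweezers: bystander: steel tweezers lying flat, 120 mm long, 8 mm high; origin at the centre of its underside.
- lidded_jar: bystander: small glass jar with red lid, 68 mm wide, 70 mm high; origin at the centre of its underside.
- dish: bystander: flat glass dish, 90 mm wide, 16 mm high; origin at the centre of its underside.
- cylinder_gauge: bystander: slim glass measuring cylinder on a 60 mm foot, 174 mm high; origin at the centre of its underside.
Mind the look-alikes: they are no part of the job. What is shaped like the rack but turquoise is not meant.

How it is judged:
On the way, in this order (a step that is already met when the one before it is completed fails the run):
1. the running dryer's knob is fully home (value of joint running_knob below 0.004 m), for 0.2 s.
2. the rack stands inside the idle dryer's ring (value of joint running_knob below 0.004 m and horizontal distance between rack and idle_ring below 0.015 m and angle between rack's own z axis and vertical below 0.1 rad and height (world z) of rack below 0.005 m and linear speed of rack below 0.01 m/s), for 0.2 s.
3. the idle dryer's knob is at its first click (all of step 2 and value of joint idle_knob between 0.014 and 0.022 m), for 0.3 s.
At the end, for the whole second after the job is handed in: The running dryer's knob is home (within 4 mm); the rack stands upright on the bench at rest, its centre within 15 mm of the centre of the idle dryer's ring; the idle dryer's knob rests at its first click (14 to 22 mm out); nothing is held (all of step 3 and velocity of joint idle_knob between -0.01 and 0.01 m/s); the robot touches nothing.
It fails at once if the idle dryer's knob is pulled past the first click (over 27.5 mm) (value of joint idle_knob above 0.0275 m).
It fails at once if the rack is lifted (over 12 mm) or tipped (over 0.3 rad) (height (world z) of rack above 0.012 m or angle between rack's own z axis and vertical above 0.3 rad).
It fails at once if a bystander is moved by more than 30 mm (distance of any of amber_bottle, wash_bottle, beaker, tweezers, lidded_jar, dish, cylinder_gauge from where it was at the start of the episode above 0.03 m).
It also fails if it takes over 69 s, if anything falls off the work surface, if the arm or the gripper's body presses on something with over 40 N, if the wrist force passes 120 N, or if a joint passes its speed limit or range.

### The arm

A 6-joint arm with a two-finger parallel gripper is mounted at the origin on the work surface. World frame = base frame: x ahead of the robot, y to its left, z up, the work surface at z = 0. Lengths are in m, angles in rad, forces in N, time in s.
With the tool pointing down it reaches from about 0.4 to 0.825 m from the base axis. Payload 7 kg.
Tool frame: the origin (TCP) lies between the finger pads; the fingertips stand 11 mm ahead of it and the grasp point (between the pads) lies 8 mm behind it (arm.tips_ahead is the distance from the TCP to the fingertips, in m); z points along the fingers, x is the direction in which the jaws open and shut, and the axes are right-handed (so a half turn about z gives the same grasp; the last joint's range is limited). The gripper opens to 88 mm and grips with 3 to 60 N. Pads are 19 mm wide; open, the fingers measure 130 mm over their backs; the gripper's body (78 mm by 193 mm) begins 47 mm behind the grasp point.
Start: joints at [-1.016, 0.359, 0.012, 0, -1.224, -0.288], TCP at [0.178, -0.651, 0.238] pointing down, gripper open.
Joint ranges: [-3.07, 3.07], [-1.43, 2.12], [-1.02, 1.25], [-3.03, 1.67], [-3.05, -0], [-3.03, 3.03]. Speed limits (rad/s): [2.39, 2.39, 3.01, 3.14, 3.14, 3.14].

### API

Orientations are given as [roll, pitch, yaw] about the fixed x, y, z axes, in that order (R = Rz(yaw) Ry(pitch) Rx(roll)).
In Python, from station import arm, optics, finder gives the robot as it stands. The module is installed in compiled form; this text tells all that it offers.
- The arm moves only by the tool apply_moves, never from a script. Its argument "increments" is one flat list of numbers, 6 for each row, row after row: the shift along the world's x, y, z in m, then the turn, a rotation vector about the world's x, y, z in rad. In form: [tx, ty, tz, rx, ry, rz, tx, ty, tz, rx, ry, rz, ...]. A call has 1 to 20 rows; each row shifts and turns the pose as measured when the row begins; what a row does not reach is not made up. A row lasts 1/12 s, in which the tool goes at most 41.7 mm and 7.16 degrees, less where a joint would pass 70% of its speed; a pose out of reach is approached as far as the arm can. A call with a gripper value outside its range is refused whole. "hand" is the closure, from 0 (fully open) to 1 (shut), set as the call begins (left out, the last holds). The fingers move at their own pace and stop on an object; "force" is the grip in N (left out, the last holds). Time passes only in rows, so rows that do not move let the fingers close. It gives the time, the measured TCP pose, the force and the opening at its end, in the units of the state.
- arm.get_state(): the state, without advancing time (a new reading comes with each control period).
- optics.grab_frame(name): name is "scene" or "top" or "wrist"; returns the picture (480x640x3 uint8, red, green, blue); there is no depth.
- optics.camera_model(name): a dict with "fx", "fy", "cx", "cy" (pixels), "dist_coeffs" ([k1, k2, p1, p2, k3] as OpenCV has them; the pictures are not rectified), "world_to_cam" (4x4, takes a point from world to camera coordinates); the wrist camera has in their place "T_tool_cam" (4x4, takes a point from camera to tool coordinates, whose origin is the TCP and whose axes are the tool frame's). Camera axes: x right, y up, looking along -z (the intrinsics and any distortion apply to the point x, -y, -z); pixel columns grow to the right and rows downward; lengths in m; the calibration is good to about 2 mm. A picture is of the moment at which its call begins: read the wrist's pose just before it. camera_model takes no time and is no camera call.
- arm.job_done(): hands the job in, once; it reports no verdict.
Trained networks look in the newest picture that a camera, given by its name, has taken for a name from the list of things; names that differ only in an ending like _2 or _b are one class to them, and where a whole thing is asked for, a point or a joint stands for the part that bears it (a point fixed in the world has none). Each returns a list of dicts, best first, with "conf" (0 to 1); they miss things now and then, are a little off and sometimes report something else, mostly with a low value. They report only what shows in the picture. A call takes as long as a camera call. They do not tell look-alikes from the thing itself.
- finder.find_in(camera, name): "box" ([left, top, right, bottom] in pixels, round what is visible of it).
- finder.landmark_of(camera, name): "point" ([column, row] in pixels: a listed point, or the origin of a listed thing).
The state is a dict: "t": time; "q": joint angles; "qd": joint speeds; "joint_efforts": joint torques, N m; "eef_pos": TCP position; "ee_rot": TCP orientation; "force": force on the tool from outside, world axes, zero at the start; "moment": the same for the moment, N m; "width": finger opening in m.
Only numpy, scipy, OpenCV 4.12 (cv2) and the standard library are available. Lean on these libraries where they do the work, as an engineer would, in place of code of your own. Each camera call takes 0.05 s, during which the arm holds its last target. There are 200 camera calls.

## Working session

There is one attempt and no reset: what is moved stays moved. The work goes in short steps, Python scripts to look and compute and a tool call to move; the robot and the scene stay as the last step left them, time stands still between calls to the robot, and variables do not carry over. Pictures are saved under pics/ and viewed, about 8 in all and at most 12, crops included, and the job is handed in when it is done.

Besides the shell and the picture viewer there is one more tool, called after ">>>" as name(argument=value, ...) on one line, values as JSON. apply_moves: Moves the arm, as the interface text tells. Its arguments: {"type":"object","properties":{"increments":{"type":"array"},"hand":{"type":"number"},"force":{"type":"number"}},"required":["increments"]}

```bash
mkdir -p pics
cat > h.py <<'E'
import numpy as np, cv2
from station import arm, optics, finder
def ray(cam,px):
    m=optics.camera_model(cam)
    K=np.array([[m['fx'],0,m['cx']],[0,m['fy'],m['cy']],[0,0,1]])
    p=cv2.undistortPoints(np.array([[px]],float),K,np.array(m['dist_coeffs'],float))[0,0]
    d=np.array([p[0],-p[1],-1.])
    T=np.linalg.inv(np.array(m['world_to_cam']))
    return T[:3,3],T[:3,:3]@d
def atz(cam,px,z):
    o,d=ray(cam,px); return o+d*(z-o[2])/d[2]
def proj(cam,P):
    m=optics.camera_model(cam)
    K=np.array([[m['fx'],0,m['cx']],[0,m['fy'],m['cy']],[0,0,1]])
    P=np.atleast_2d(P); c=(np.array(m['world_to_cam'])@np.c_[P,np.ones(len(P))].T)[:3].T*[1,-1,-1]
    return cv2.projectPoints(c,np.zeros(3),np.zeros(3),K,np.array(m['dist_coeffs'],float))[0][:,0]
def save(cam,n):
    im=optics.grab_frame(cam); cv2.imwrite(f'pics/{n}.png',im[:,:,::-1]); return im
E
python3 - <<'E'
from h import *
for c in ['scene','top']: save(c,c+'0')
Z={'running_knob_grip':.065,'idle_knob_grip':.065}
for c in ['top','scene']:
  for n in ['running_dryer','idle_dryer','running_knob_grip','idle_knob_grip','idle_ring','rack','amber_bottle','wash_bottle','beaker','tweezers','lidded_jar','dish','cylinder_gauge']:
    print(c,n,[(round(r['conf'],2),np.round(r['point']).tolist(),np.round(atz(c,r['point'],Z.get(n,0)),3)[:2].tolist()) for r in finder.landmark_of(c,n)[:4]])
print(arm.get_state())
E
```

```text
top running_dryer [(0.71, [256.0, 176.0], [0.703, 0.18])]
top idle_dryer [(0.76, [370.0, 170.0], [0.717, -0.175]), (0.24, [243.0, 265.0], [0.429, 0.225])]
top running_knob_grip [(0.72, [283.0, 206.0], [0.598, 0.095])]
top idle_knob_grip [(0.56, [398.0, 191.0], [0.635, -0.25])]
top idle_ring [(0.7, [361.0, 220.0], [0.559, -0.143]), (0.59, [176.0, 242.0], [0.505, 0.427])]
top rack [(0.95, [293.0, 262.0], [0.433, 0.072]), (0.94, [264.0, 307.0], [0.299, 0.163]), (0.67, [349.0, 289.0], [0.347, -0.099])]
top amber_bottle [(0.59, [467.0, 200.0], [0.615, -0.474])]
top wash_bottle [(0.84, [161.0, 204.0], [0.621, 0.475]), (0.34, [370.0, 171.0], [0.711, -0.175])]
top beaker [(0.9, [450.0, 248.0], [0.467, -0.415]), (0.59, [398.0, 275.0], [0.386, -0.251])]
top tweezers [(0.73, [370.0, 169.0], [0.718, -0.174]), (0.61, [360.0, 218.0], [0.565, -0.139]), (0.58, [396.0, 274.0], [0.391, -0.243]), (0.51, [465.0, 199.0], [0.618, -0.468])]
top lidded_jar []
top dish [(0.75, [242.0, 263.0], [0.433, 0.228])]
top cylinder_gauge [(0.8, [173.0, 242.0], [0.504, 0.437]), (0.74, [282.0, 206.0], [0.608, 0.103]), (
[... 1017 characters left out ...]
cene cylinder_gauge [(0.64, [409.0, 175.0], [0.515, 0.438])]
{'t': 1.4, 'q': array([-1.01589525e+00,  3.58577514e-01,  1.19005839e-02, -5.12612329e-06,
       -1.22410846e+00, -2.88116398e-01]), 'qd': array([ 0.00064573,  0.00106542, -0.00035937,  0.00033053,  0.00189292,
       -0.00141349]), 'joint_efforts': array([-3.81090376e-05, -5.82385647e+01,  2.93289918e+01,  7.00293437e+00,
        1.21307679e-02, -5.28532610e-05]), 'eef_pos': array([ 0.17793743, -0.65109728,  0.23757513]), 'ee_rot': array([3.14158492e+00, 9.11171474e-06, 1.83757926e+00]), 'force': array([ 0.23412455,  0.1326085 , -0.73812691]), 'moment': array([ 0.00761312,  0.01972367, -0.00283196]), 'width': 0.08768132818338291}
```

View pics/top0.png

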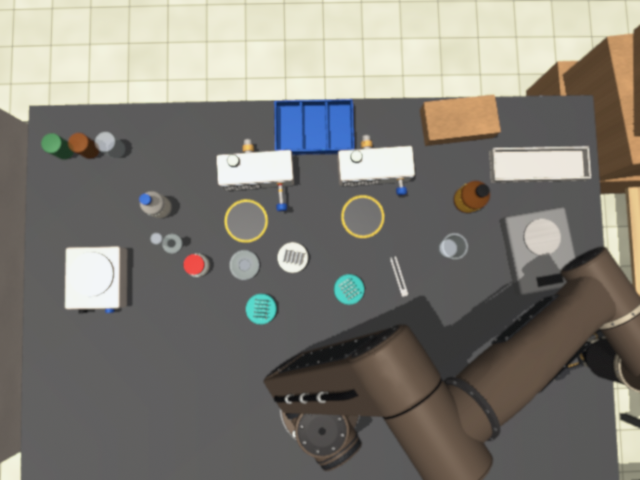

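View pics/scene0.png

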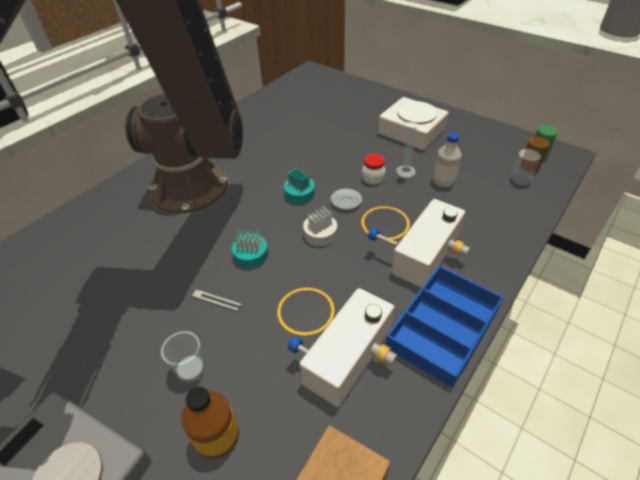

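Top view: running dryer at (256,168) with its knob out at (283,205). Idle dryer at (376,165), knob (402,188), ring (362,216). The white rack is at (293,257); the turquoise look-alikes are at (261,308) and (349,289). Next I'll refine these by colour segmentation.

```bash
cat > m.py <<'E'
from h import *
from scipy.optimize import least_squares
def circ(P):
    f=lambda p:np.hypot(P[:,0]-p[0],P[:,1]-p[1])-p[2]
    r=least_squares(f,[*P.mean(0),.06],loss='soft_l1',f_scale=.002); return r.x
def mask(im,lo,hi,win):
    hsv=cv2.cvtColor(im,cv2.COLOR_RGB2HSV); m=cv2.inRange(hsv,lo,hi); w=np.zeros_like(m); l,t,r,b=win; w[t:b,l:r]=255
    return m&w
def pts(cam,m,z):
    ys,xs=np.nonzero(m); return np.array([atz(cam,(x,y),z)[:2] for x,y in zip(xs,ys)])
def ring(cam,im,win): return circ(pts(cam,mask(im,(18,110,90),(35,255,255),win),0))
def blob(cam,im,win):
    m=mask(im,(105,130,40),(130,255,255),win); ys,xs=np.nonzero(m); return np.array([xs.mean(),ys.mean()]),len(xs)
def rack(cam,im,win,z=.035):
    m=mask(im,(0,0,120),(179,70,255),win); c=max(cv2.findContours(m,cv2.RETR_EXTERNAL,cv2.CHAIN_APPROX_NONE)[0],key=cv2.contourArea)[:,0]
    return circ(np.array([atz(cam,p,z)[:2] for p in c.astype(float)])), c
E
python3 - <<'E'
from m import *
T=cv2.imread('pics/top0.png')[:,:,::-1].copy();S=cv2.imread('pics/scene0.png')[:,:,::-1].copy()
for n,a,b in [('run ring',(215,193,276,250),(355,200,415,250)),('idle ring',(335,190,392,245),(270,280,345,340))]:
    print(n,ring('top',T,a).round(4),ring('scene',S,b).round(4))
for n,a,b in [('run knob',(272,192,292,216),(362,224,384,246)),('idle knob',(392,180,412,200),(284,334,306,356))]:
    pt,k=blob('top',T,a);ps,k2=blob('scene',S,b)
    print(n,pt.round(1),k,atz('top',pt,.068).round(4),ps.round(1),k2,atz('scene',ps,.065).round(4))
r,c=rack('top',T,(272,238,314,276));print('rack',r.round(4))
# outline of dryers, top
for n,w in [('run',(210,143,300,195)),('idle',(332,140,420,190))]:
    m=mask(T,(0,0,190),(179,40,255),w); c=max(cv2.findContours(m,cv2.RETR_EXTERNAL,cv2.CHAIN_APPROX_NONE)[0],key=cv2.contourArea)[:,0].astype(float)
    P=np.array([atz('top',p,.09)[:2] for p in c]); R=cv2.minAreaRect((P*1000).astype(np.float32)); print(n,R, cv2.boxPoints(R).round(0).tolist())
o,d=ray('top',(320,240));print('cam',o)
for c in (T[130:330,200:440],S[180:380,230:480]):pass
cv2.imwrite('pics/c1.png',np.hstack([cv2.resize(T[140:280,210:420],None,fx=2.6,fy=2.6)])[:,:,::-1])
E
```

```text
run ring [0.5651 0.2143 0.0636] [0.5652 0.2161 0.0633]
idle ring [ 0.5706 -0.1462  0.0634] [ 0.5704 -0.1444  0.063 ]
run knob [281.4 206.9] 67 [0.5945 0.0996 0.068 ] [372.9 233.1] 78 [0.5934 0.1036 0.065 ]
idle knob [401.1 190.8] 68 [ 0.6354 -0.2579  0.068 ] [294.1 343.5] 132 [ 0.6345 -0.2562  0.065 ]
rack [0.4469 0.0724 0.0466]
run ((712.76171875, 176.35739135742188), (95.32960510253906, 218.6332550048828), 2.008005380630493) [[661.0, 284.0], [669.0, 65.0], [764.0, 69.0], [757.0, 287.0]]
idle ((717.7608642578125, -183.04061889648438), (96.72047424316406, 218.20677185058594), 2.728750228881836) [[664.0, -76.0], [675.0, -294.0], [771.0, -290.0], [761.0, -72.0]]
cam [0.35490501 0.01421141 1.63540207]
```

View pics/c1.png

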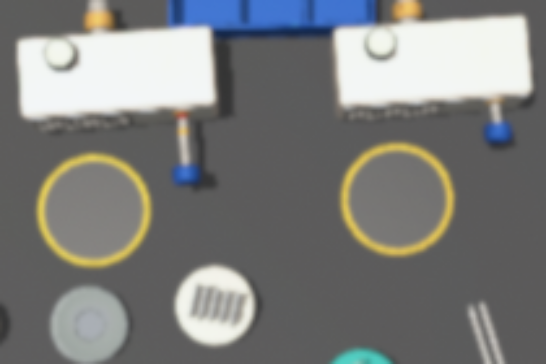

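The crop confirms a running knob fully out, an idle knob home and a rack plate stack about 55 mm long along y. Ring-to-knob geometry gives dryer yaws of about 2.3° and 2.7°, and all the sizes match. First I'll move, fingers closed, to in front of the running knob.

>>> apply_moves(increments=[0.018,0.037,0,0,0,-0.0115,0.018,0.037,0,0,0,-0.0115,0.018,0.037,0,0,0,-0.0115,0.018,0.037,0,0,0,-0.0115,0.018,0.037,0,0,0,-0.0115,0.018,0.037,0,0,0,-0.0115,0.018,0.037,0,0,0,-0.0115,0.018,0.037,0,0,0,-0.0115,0.018,0.037,0,0,0,-0.0115,0.018,0.037,0,0,0,-0.0115,0.018,0.037,0,0,0,-0.0115,0.018,0.037,0,0,0,-0.0115,0.018,0.037,0,0,0,-0.0115,0.018,0.037,0,0,0,-0.0115,0.018,0.037,0,0,0,-0.0115,0.018,0.037,0,0,0,-0.0115,0.018,0.037,0,0,0,-0.0115,0.018,0.037,0,0,0,-0.0115,0.018,0.037,0,0,0,-0.0115,0.018,0.037,0,0,0,-0.0115], hand=1)

```text
t: 3.07
eef_pos: [0.5327, 0.0994, 0.2401]
ee_rot: [3.128, -0.002, 1.589]
force: [1.1, -0.5, 0.5]
width: 0.0007
```

>>> apply_moves(increments=[0.01,0,0,0,0,0,0,0,0,0,0,0,0,0,0,0,0,0])

```text
t: 3.32
eef_pos: [0.5459, 0.1072, 0.2391]
ee_rot: [3.128, -0.002, 1.595]
force: [-0.7, 0.1, 0.5]
width: 0.0004
```

```bash
cat >> h.py <<'E'
from scipy.spatial.transform import Rotation as Rn
_c=optics.camera_model
class _O:
    grab_frame=staticmethod(optics.grab_frame); pose=None
    @staticmethod
    def camera_model(n):
        m=dict(_c(n))
        if n=='wrist':
            s=_O.pose or arm.get_state(); T=np.eye(4); T[:3,:3]=Rn.from_euler('xyz',s['ee_rot']).as_matrix(); T[:3,3]=s['eef_pos']
            m['world_to_cam']=np.linalg.inv(T@np.array(m['T_tool_cam']))
        return m
optics=_O
E
python3 - <<'E'
from m import *
import h
h._O.pose=arm.get_state(); print(h._O.pose['eef_pos'],h._O.pose['ee_rot'])
im=save('wrist','w1')
for n,z in [('running_knob_grip',.065),('rack',0),('idle_ring',0)]:
    print(n,[(round(r['conf'],2),np.round(r['point']).tolist(),atz('wrist',r['point'],z).round(4)) for r in finder.landmark_of('wrist',n)])
print(proj('wrist',[[.5936,.101,.065],[.448,.073,.035],[.565,.215,0]]).round())
E
```

```text
[0.54591901 0.10723787 0.23911847] [ 3.12775906e+00 -2.06149305e-03  1.59514434e+00]
running_knob_grip [(0.71, [319.0, 275.0], array([0.5981, 0.1024, 0.065 ]))]
rack [(0.93, [292.0, 110.0], array([0.4476, 0.0707, 0.    ]))]
idle_ring [(0.87, [94.0, 227.0], array([ 0.5729, -0.1425,  0.    ]))]
[[318. 271.]
 [291. 108.]
 [424. 228.]]
```

View pics/w1.png

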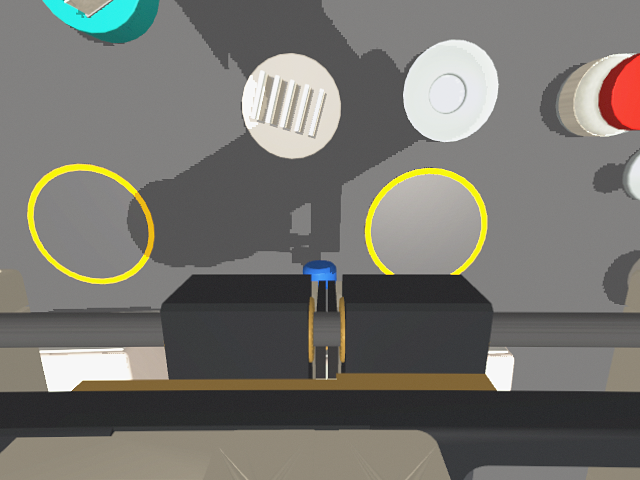

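The wrist view shows the knob at (319,271), the rack at (291,106) and both rings at (91,223) and (427,226). All of these match the estimates to within 4 mm. Now I'll descend in front of the knob.

>>> apply_moves(increments=[0,-0.004,-0.03,0.0135,0.002,0.016,0,-0.004,-0.03,0,0,0,0,0,-0.03,0,0,0,0,0,-0.03,0,0,0,0,0,-0.03,0,0,0,0,0,-0.025,0,0,0,0,0,0,0,0,0,0,0,0,0,0,0])

```text
t: 4.18
eef_pos: [0.544, 0.0898, 0.0661]
ee_rot: [3.116, -0.022, 1.602]
force: [0.4, 1.1, 0.2]
width: 0.0002
```

>>> apply_moves(increments=[0,0.009,-0.01,-0.022,0.0256,0.009,0,0,0,0,0,0,0,0,0,0,0,0])

```text
t: 4.43
eef_pos: [0.5456, 0.0981, 0.0609]
ee_rot: [3.138, -0.002, 1.609]
force: [-0.7, -0.3, 0.6]
width: 0.0008
```

>>> apply_moves(increments=[0.006,0.001,-0.005,0,0,0,0.007,0,0,0,0,0,0.007,0,0,0,0,0,0.007,0.0005,0,0,0,0,0.007,0,0,0,0,0,0.006,0.0005,0,0,0,0,0.006,0,0,0,0,0,0.006,0,0,0,0,0,0,0,0,0,0,0])

```text
t: 5.18
eef_pos: [0.6044, 0.1002, 0.0606]
ee_rot: [3.132, -0.006, 1.608]
force: [0.0, -0.3, 0.7]
width: 0.0005
```

>>> apply_moves(increments=[0.004,0,0,0,0,0,0.004,0,0,0,0,0,0,0,0,0,0,0])

```text
t: 5.43
eef_pos: [0.6118, 0.0996, 0.0599]
ee_rot: [3.136, -0.005, 1.607]
force: [-2.6, 1.0, 0.9]
width: 0.0003
```

Run:
```python
from m import *
import h
s=arm.get_state();print(s['eef_pos'],s['force'])
S=save('scene','s1'); T=save('top','t1')
for c in('top','scene'):
  print([(round(r['conf'],2),np.round(r['point']).tolist(),atz(c,r['point'],.065).round(4)) for r in finder.landmark_of(c,'running_knob_grip')])
cv2.imwrite('pics/c2.png',cv2.resize(S[170:320,280:480],None,fx=4,fy=4)[:,:,::-1])
```

```text
[0.61176821 0.09955506 0.05985111] [-2.60866185  0.98606129  0.89243343]
[]
[(0.68, [385.0, 238.0], array([0.6272, 0.1052, 0.065 ]))]
```

View pics/c2.png

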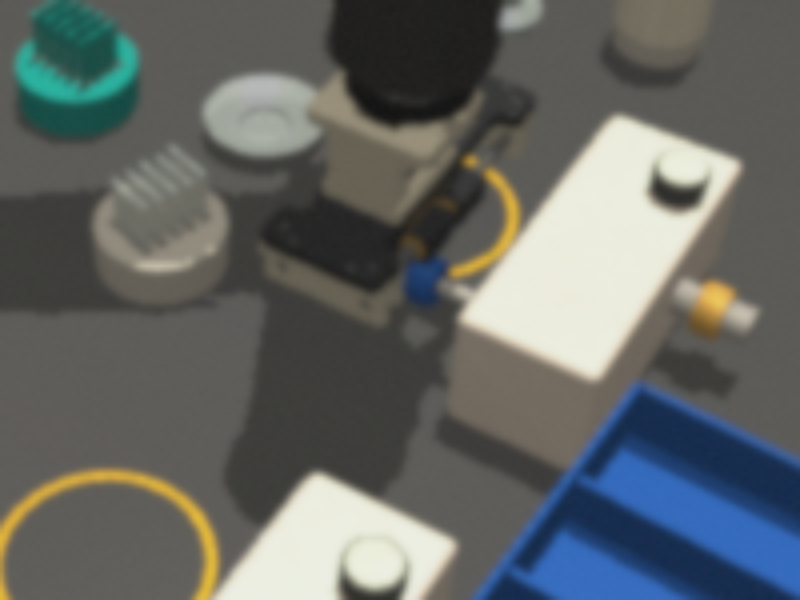

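The crop shows the knob at about (425,280), close to the face with only bare rod showing. It has moved about 34 mm. A small extra push should confirm the stop.

>>> apply_moves(increments=[0.004,0,0,0,0,0,0.003,0,0,0,0,0,0,0,0,0,0,0])

```text
t: 5.88
eef_pos: [0.6115, 0.0987, 0.0587]
ee_rot: [-3.135, -0.003, 1.607]
force: [-0.2, 1.0, 0.9]
width: 0.0004
```

The TCP stays at 0.6115 under further commands, so the knob is at its home stop. I'll retreat and open, and measure the rack orientation from the stored wrist picture.

>>> apply_moves(increments=[-0.02,0,0,0,0,0,-0.03,0,0,0,-0.006,0,-0.02,0,0.02,0,0,0,-0.02,0,0.03,0,0,0,-0.02,-0.01,0.03,0,0,0,-0.01,-0.01,0.03,0,0,0,-0.01,-0.01,0.01,0,0,0,0,0,0,0,0,0], hand=0)

```text
t: 6.55
eef_pos: [0.4814, 0.0688, 0.1843]
ee_rot: [3.13, -0.004, 1.61]
force: [-1.0, -0.4, -1.0]
width: 0.048
```

Run:
```python
from m import *
import h
h._O.pose={'eef_pos':np.array([0.54591901,0.10723787,0.23911847]),'ee_rot':np.array([3.12775906,-2.06149305e-03,1.59514434])}
im=cv2.imread('pics/w1.png')[:,:,::-1].copy()
r,c=rack('wrist',im,(232,45,350,165)); print(r, c.min(0),c.max(0))
# plate tops at z=.075: bright pixels
hsv=cv2.cvtColor(im,cv2.COLOR_RGB2HSV); g=hsv[45:165,232:350]
# read plate tops from view: ends of first and last plate (left/right)
for px in [(263,73),(252,119),(324,90),(312,136)]: print(px,atz('wrist',px,.075).round(4))
m=mask(im,(0,0,232),(179,30,255),(240,60,335,145)); P=pts('wrist',m,.075); R=cv2.minAreaRect((P*1000).astype(np.float32)); print(len(P),R,cv2.boxPoints(R).round())
s=arm.get_state();print(s['eef_pos'],s['ee_rot'],s['width'])
h._O.pose=None
save('wrist','w2');
```

```text
[0.44739437 0.06922325 0.04694158] [232  53] [340 158]
(263, 73) [0.4261 0.055  0.075 ]
(252, 119) [0.4604 0.0453 0.075 ]
(324, 90) [0.4371 0.103  0.075 ]
(312, 136) [0.4722 0.094  0.075 ]
1820 ((450.9123840332031, 69.6348648071289), (64.85376739501953, 45.07506561279297), 76.46060180664062) [[421.  43.]
 [465.  33.]
 [480.  96.]
 [437. 106.]]
[0.48136434 0.06876372 0.18428235] [ 3.13015991 -0.00425344  1.60981408] 0.0479897409937452
```

View pics/w2.png

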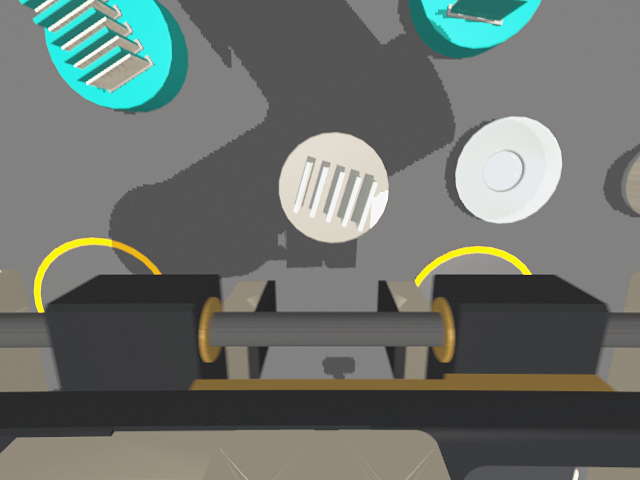

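The wrist view shows the rack at (334,188) with its stack axis tilted. The plate corners put the plate centre at about (0.449, 0.074) and the stack axis at 76.7°. Aligning above it now.

>>> apply_moves(increments=[-0.011,0.002,-0.02,0,0,-0.09,-0.011,0.002,-0.02,0,0,-0.09,-0.011,0.001,-0.02,0,0,-0.09,0,0,0,0,0,0,0,0,0,0,0,0])

```text
t: 7.02
eef_pos: [0.4536, 0.0767, 0.1238]
ee_rot: [3.119, -0.009, 1.33]
force: [0.2, 1.1, 1.0]
width: 0.0846
```

Run:
```python
from m import *
import h
h._O.pose={'eef_pos':np.array([0.48136434,0.06876372,0.18428235]),'ee_rot':np.array([3.13015991,-0.00425344,1.60981408])}
im=cv2.imread('pics/w2.png')[:,:,::-1].copy()
for z in(.035,):print(rack('wrist',im,(265,120,400,250),z)[0].round(4))
C=np.array([atz('wrist',p,.075)[:2] for p in [(310,158),(297,211),(375,183),(362,231)]]);print(C.round(4),C.mean(0))
```

```text
[0.4518 0.0793 0.0487]
[[0.4223 0.0557]
 [0.4596 0.0475]
 [0.4375 0.1017]
 [0.4725 0.095 ]] [0.44797367 0.07498779]
```

>>> apply_moves(increments=[-0.005,-0.002,-0.02,-0.003,0.024,0.008,0,0,-0.02,0,0,0,0,0,-0.02,0,0,0,0,0,0,0,0,0,0,0,0,0,0,0])

```text
t: 7.43
eef_pos: [0.4556, 0.0776, 0.065]
ee_rot: [3.136, -0.004, 1.353]
force: [0.0, 1.0, 1.3]
width: 0.0874
```

>>> apply_moves(increments=[-0.007,-0.003,-0.009,-0.003,0.006,-0.012,0,0,0,0,0,0,0,0,0,0,0,0])

```text
t: 7.68
eef_pos: [0.4507, 0.0755, 0.0577]
ee_rot: [3.139, -0.001, 1.343]
force: [0.6, 0.1, 0.5]
width: 0.0877
```

>>> apply_moves(increments=[-0.001,0,0,0,0,0,0,0,0,0,0,0,0,0,0,0,0,0,0,0,0,0,0,0,0,0,0,0,0,0,0,0,0,0,0,0,0,0,0,0,0,0,0,0,0,0,0,0], hand=1, force=10)

```text
t: 8.35
eef_pos: [0.4506, 0.076, 0.0603]
ee_rot: [3.136, -0.004, 1.344]
force: [0.6, -1.2, 0.0]
width: 0.0551
```

The plates are gripped at 55.1 mm, as specified. Now I'll slide in stages and watch z.

>>> apply_moves(increments=[0.005,-0.009,0,0,0,0,0.005,-0.009,0,0,0,0,0.005,-0.009,0,0,0,0,0.005,-0.009,0,0,0,0,0,0,0,0,0,0,0,0,0,0,0,0])

```text
t: 8.85
eef_pos: [0.472, 0.0388, 0.0603]
ee_rot: [3.136, -0.005, 1.344]
force: [-1.7, 2.8, 2.6]
width: 0.0547
```

>>> apply_moves(increments=[0.009,-0.0165,0,0,0,0,0.009,-0.0165,0,0,0,0,0.009,-0.0165,0,0,0,0,0.009,-0.0165,0,0,0,0,0.009,-0.0165,0,0,0,0,0.009,-0.0165,0,0,0,0,0,0,0,0,0,0,0,0,0,0,0,0])

```text
t: 9.52
eef_pos: [0.5277, -0.0619, 0.0603]
ee_rot: [3.136, -0.007, 1.345]
force: [-2.3, 5.3, 4.4]
width: 0.0548
```

>>> apply_moves(increments=[0.009,-0.0165,0,0,0,0,0.009,-0.0165,0,0,0,0,0.009,-0.0165,0,0,0,0,0.009,-0.0165,0,0,0,0,0.006,-0.011,0,0,0,0,0,0,0,0,0,0,0,0,0,0,0,0])

```text
t: 10.1
eef_pos: [0.5686, -0.1367, 0.0603]
ee_rot: [3.139, -0.009, 1.348]
force: [-1.3, 2.7, 4.7]
width: 0.0553
```

Run:
```python
from m import *
import h
s=arm.get_state();print(s['eef_pos'],s['ee_rot'])
save('wrist','w3'); save('top','t3'); S=save('scene','s3')
print([(round(r['conf'],2),atz('scene',r['point'],0).round(4)) for r in finder.landmark_of('scene','rack')])
cv2.imwrite('pics/c3.png',cv2.resize(S[230:390,230:400],None,fx=3.7,fy=3.7)[:,:,::-1])
```

```text
[ 0.56863644 -0.13668518  0.06034148] [ 3.13886483 -0.00886903  1.34776722]
[(0.73, array([ 0.3889, -0.2453,  0.    ])), (0.7, array([ 0.3534, -0.098 ,  0.    ])), (0.66, array([ 0.5623, -0.1409,  0.    ])), (0.66, array([0.4396, 0.3502, 0.    ]))]
```

View pics/c3.png

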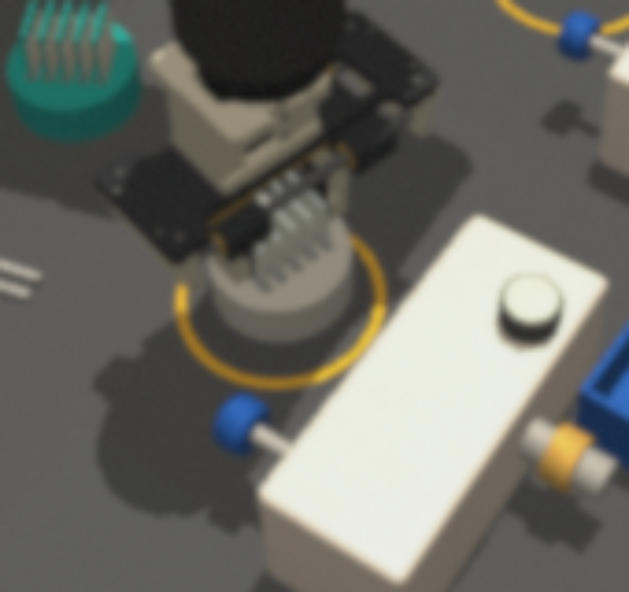

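The crop shows the rack base (210–352, bottom at 340) sitting too far up in the ring (177–386, bottom at 388). I'll quantify the gap with the projection model.

Run:
```python
from m import *
a=np.linspace(0,2*np.pi,90)
def C(x,y,r,z): return np.c_[x+r*np.cos(a),y+r*np.sin(a),np.full(90,z)]
def ex(P): q=(proj('scene',P)-[230,230])*3.7; return np.r_[q.min(0),q.max(0)].round()
print('ring',ex(C(.5705,-.1453,.0635,0)))
for x,y in[(.5665,-.1378),(.5665,-.13),(.56,-.1378),(.56,-.13),(.555,-.135)]: print(x,y,ex(np.r_[C(x,y,.045,0),C(x,y,.045,.035)]))
S=cv2.imread('pics/s3.png')[:,:,::-1].copy()
v=cv2.resize(S[230:390,230:400],None,fx=3.7,fy=3.7)
for P,c in[(C(.5665,-.1378,.045,0),(255,0,0)),(C(.5665,-.1378,.045,.035),(255,0,0)),(C(.5705,-.1453,.0635,0),(0,255,0))]:
  cv2.polylines(v,[((proj('scene',P)-[230,230]+.5)*3.7).astype(int).reshape(-1,1,2)],True,c,1)
cv2.imwrite('pics/c4.png',v[:,:,::-1])
```

```text
ring [177. 216. 379. 384.]
0.5665 -0.1378 [205. 195. 352. 346.]
0.5665 -0.13 [213. 187. 359. 337.]
0.56 -0.1378 [197. 190. 343. 341.]
0.56 -0.13 [205. 183. 351. 332.]
0.555 -0.135 [194. 184. 340. 333.]
```

View pics/c4.png

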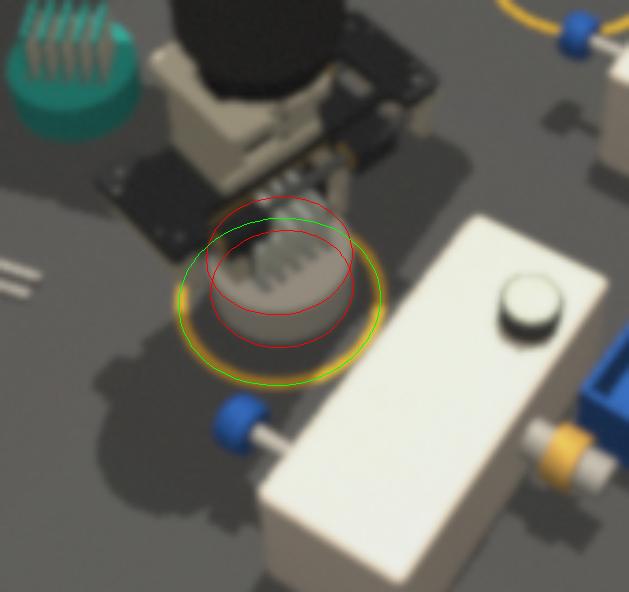

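The overlay confirms the rack centre near (0.566, -0.135). I'll move it by (+0.005, -0.010), then release.

>>> apply_moves(increments=[0.003,-0.006,0,0,0,0,0.003,-0.006,0,0,0,0,0,0,0,0,0,0,0,0,0,0,0,0])

```text
t: 10.63
eef_pos: [0.5737, -0.1471, 0.0604]
ee_rot: [3.14, -0.01, 1.351]
force: [-2.2, 3.8, 3.7]
width: 0.0549
```

>>> apply_moves(increments=[0,0,0,0,0,0,0,0,0,0,0,0,0,0,0,0,0,0,0,0,0,0,0,0,0,0,0,0,0,0,0,0,0,0,0,0,0,0,0,0,0,0], hand=0)

```text
t: 11.22
eef_pos: [0.5735, -0.1473, 0.0602]
ee_rot: [3.141, -0.01, 1.35]
force: [0.2, -0.3, -0.0]
width: 0.0872
```

>>> apply_moves(increments=[0,0,0.02,0,0,0,0,0,0.03,0,0,0,0,0,0.04,0,0,0,-0.02,0,0.03,0,0,0,-0.03,0,0.02,0,0,0,-0.03,0,0.01,0,0,0,0,0,0,0,0,0,0,0,0,0,0,0])

```text
t: 11.88
eef_pos: [0.4884, -0.1475, 0.2149]
ee_rot: [-3.14, -0.008, 1.35]
force: [1.0, 0.8, -0.5]
width: 0.0876
```

Run:
```python
from m import *
s=arm.get_state();print(s['eef_pos'],s['ee_rot'],s['width'])
W=save('wrist','w5'); S=save('scene','s5')
for c in('scene','wrist'):
  for n,z in(('rack',0),('idle_knob_grip',.065),('running_knob_grip',.065)): print(c,n,[(round(r['conf'],2),np.round(r['point']).tolist(),atz(c,r['point'],z).round(4)) for r in finder.landmark_of(c,n)])
a=np.linspace(0,2*np.pi,90)
def C(x,y,r,z): return np.c_[x+r*np.cos(a),y+r*np.sin(a),np.full(90,z)]
v=cv2.resize(S[230:390,230:400],None,fx=3.,fy=3.)
for P,c in[(C(.5705,-.1453,.045,0),(255,0,0)),(C(.5705,-.1453,.045,.035),(255,0,0)),(C(.5705,-.1453,.0635,0),(0,255,0))]:
  cv2.polylines(v,[((proj('scene',P)-[230,230]+.5)*3.).astype(int).reshape(-1,1,2)],True,c,1)
w=cv2.resize(W,None,fx=.45,fy=.45); v[-0 or 0:0]=0
o=np.zeros((480,510+288,3),np.uint8);o[:,:510]=v;o[:216,510:]=w
cv2.imwrite('pics/c5.png',o[:,:,::-1])
```

```text
[ 0.48841247 -0.14750531  0.21492215] [-3.13955689 -0.00814759  1.35012953] 0.08764354240964474
scene rack [(0.97, [305.0, 312.0], array([ 0.574 , -0.1488,  0.    ])), (0.71, [253.0, 255.0], array([ 0.3518, -0.0892,  0.    ])), (0.41, [347.0, 204.0], array([0.4372, 0.2158, 0.    ])), (0.39, [300.0, 193.0], array([0.2945, 0.1748, 0.    ]))]
scene idle_knob_grip [(0.74, [294.0, 345.0], array([ 0.6375, -0.2593,  0.065 ])), (0.28, [411.0, 172.0], array([0.5497, 0.3771, 0.065 ]))]
scene running_knob_grip [(0.56, [384.0, 240.0], array([0.6274, 0.0989, 0.065 ]))]
wrist rack [(0.87, [348.0, 53.0], array([ 0.3472, -0.0942,  0.    ])), (0.83, [341.0, 288.0], array([ 0.5667, -0.1469,  0.    ]))]
wrist idle_knob_grip []
wrist running_knob_grip []
```

View pics/c5.png

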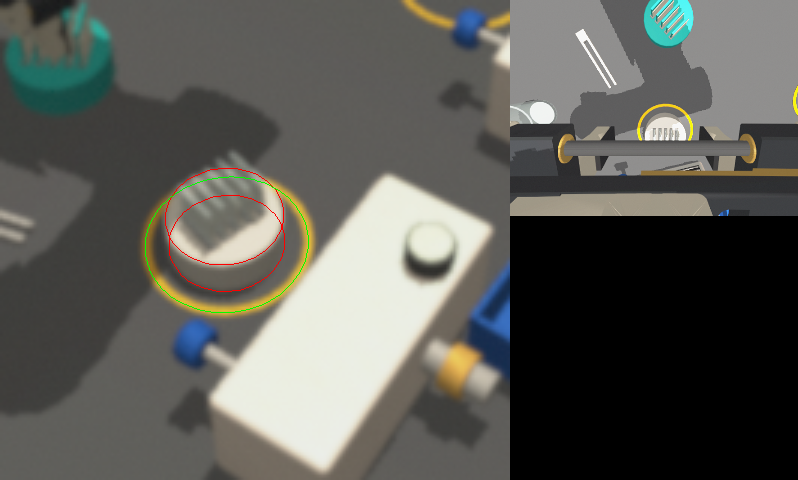

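The red model circles at the ring centre coincide with the rack, base wholly inside the ring to within about 3 mm, and the idle knob is still home. Now over to the idle knob.

>>> apply_moves(increments=[0.0245,-0.0183,0,0,0,0.045,0.0245,-0.0183,0,0,0,0.045,0.0245,-0.0183,-0.015,0,0,0.045,0.0245,-0.0183,-0.015,0,0,0.045,0.0245,-0.0183,-0.015,0,0,0.045,0.02,-0.0183,-0.015,0,0,0.045,0,0,0,0,0,0,0,0,0,0,0,0,0,0,0,0,0,0], hand=0.3)

```text
t: 13.03
eef_pos: [0.6382, -0.2631, 0.1411]
ee_rot: [-3.126, -0.009, 1.635]
force: [-0.5, 0.4, 0.2]
width: 0.0614
```

>>> apply_moves(increments=[-0.002,0.006,-0.01,-0.009,-0.015,-0.017,0,0,-0.015,0,0,0,0,0,-0.01,0,0,0,0,0,0,0,0,0])

```text
t: 13.37
eef_pos: [0.6357, -0.2555, 0.1066]
ee_rot: [3.141, 0.002, 1.617]
force: [-0.5, -0.3, 0.2]
width: 0.0615
```

>>> apply_moves(increments=[0.001,-0.002,-0.01,0,0,0,0,0,-0.01,0,0,0,0,0,-0.01,0,0,0,0,0,-0.01,0,0,0,0,0,-0.009,0,0,0,0,0,0,0,0,0,0,0,0,0,0,0])

```text
t: 13.95
eef_pos: [0.6373, -0.2572, 0.0553]
ee_rot: [3.138, 0.002, 1.618]
force: [0.0, -0.2, 0.7]
width: 0.0614
```

Aligned. Closing on the knob.

>>> apply_moves(increments=[0,0,0,0,0,0,0,0,0,0,0,0,0,0,0,0,0,0,0,0,0,0,0,0,0,0,0,0,0,0,0,0,0,0,0,0,0,0,0,0,0,0], hand=1, force=20)

```text
t: 14.53
eef_pos: [0.638, -0.2563, 0.0562]
ee_rot: [3.137, 0.001, 1.618]
force: [0.8, -3.6, -3.3]
width: 0.0313
```

>>> apply_moves(increments=[-0.003,0,0,0,0,0,-0.003,0,0,0,0,0,-0.003,-0.0005,0,0,0,0,0,0,0,0,0,0])

```text
t: 14.87
eef_pos: [0.6319, -0.2567, 0.0562]
ee_rot: [3.13, 0.002, 1.618]
force: [0.7, -0.4, -2.4]
width: 0.0314
```

>>> apply_moves(increments=[-0.003,0,0,0,0,0,-0.003,0,0,0,0,0,-0.002,-0.0005,0,0,0,0,0,0,0,0,0,0])

```text
t: 15.2
eef_pos: [0.6202, -0.2572, 0.0561]
ee_rot: [3.135, 0.001, 1.618]
force: [-2.0, 0.7, -1.1]
width: 0.0313
```

TCP travel is 17.8 mm, so it has snapped over the hump. Before releasing I'll check with the scene camera.

Run:
```python
from m import *
s=arm.get_state();print(s['eef_pos'],s['force'])
S=save('scene','s6')
print([(round(r['conf'],2),np.round(r['point']).tolist(),atz('scene',r['point'],.065).round(4)) for r in finder.landmark_of('scene','idle_knob_grip')])
```

```text
[ 0.6201669  -0.25724572  0.05612513] [-1.95209485  0.65544424 -1.06586658]
[(0.44, [307.0, 310.0], array([ 0.6045, -0.1762,  0.065 ])), (0.41, [290.0, 344.0], array([ 0.629 , -0.2623,  0.065 ]))]
```

>>> apply_moves(increments=[0,0,0,0,0,0,0,0,0,0,0,0,0,0,0,0,0,0,0,0,0,0,0,0,0,0,0,0,0,0,0,0,0,0,0,0], hand=0.35)

```text
t: 15.8
eef_pos: [0.6232, -0.2584, 0.0575]
ee_rot: [3.13, 0.004, 1.618]
force: [0.1, -0.5, -0.0]
width: 0.0566
```

Rise straight up, back away and look.

>>> apply_moves(increments=[0,0,0.02,0,0,0,0,0,0.03,0,0,0,0,0,0.03,0,0,0,-0.01,0,0.04,0,0,0,-0.04,0,0.02,0,0,0,-0.04,0,0,0,0,0,-0.04,0,0,0,0,0,-0.03,0,0,0,0,0,0,0,0,0,0,0,0,0,0,0,0,0])

```text
t: 16.63
eef_pos: [0.4598, -0.258, 0.2006]
ee_rot: [3.128, 0.006, 1.62]
force: [1.1, 0.2, -0.1]
width: 0.0569
```

Run:
```python
from m import *
s=arm.get_state();print(s['eef_pos'],s['t'])
S=save('scene','s7')
for n,z in(('rack',0),('idle_knob_grip',.065),('running_knob_grip',.065)): print(n,[(round(r['conf'],2),np.round(r['point']).tolist(),atz('scene',r['point'],z).round(4)) for r in finder.landmark_of('scene',n)])
for n,b in [('run',(374,228,396,250)),('idle',(278,330,304,358))]:
    p,k=blob('scene',S,b);print(n,p.round(1),k,atz('scene',p,.065).round(4))
cv2.imwrite('pics/c7.png',cv2.resize(S[190:400,200:460],None,fx=2.8,fy=2.8)[:,:,::-1])
```

```text
[ 0.45979844 -0.258044    0.20061149] 16.6333
rack [(0.96, [305.0, 310.0], array([ 0.5712, -0.1453,  0.    ])), (0.88, [250.0, 256.0], array([ 0.3495, -0.0969, -0.    ])), (0.82, [302.0, 193.0], array([0.2991, 0.1781, 0.    ]))]
idle_knob_grip [(0.68, [289.0, 340.0], array([ 0.6201, -0.2559,  0.065 ])), (0.56, [409.0, 172.0], array([0.5455, 0.3729, 0.065 ]))]
running_knob_grip [(0.67, [386.0, 240.0], array([0.6308, 0.1031, 0.065 ]))]
run [385.7 238.6] 75 [0.6293 0.1058 0.065 ]
idle [286.8 339.3] 128 [ 0.6164 -0.2575  0.065 ]
```

View pics/c7.png

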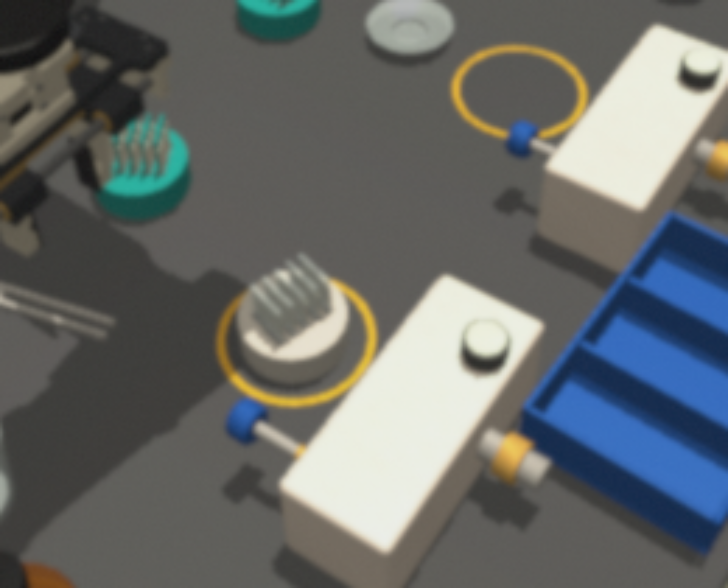

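The idle knob has moved 18.1 mm and the yellow band is just showing at (302,450). The running knob has moved 35.9 mm and is home, and the rack sits inside the ring. Handing in.

```bash
python3 -c "
from station import arm
print(arm.job_done())"
```

```text
the job is handed in; nothing more can be done
None
```

The drying air is switched over and the job was handed in shortly after t = 16.6 s. No verdict was reported.

**What I did:**
- I pushed the running dryer's knob to its home stop with closed fingers.
- I gripped the white rack lightly by its plates (10 N) and slid it flat along the bench into the idle dryer's ring.
- I pulled the idle dryer's knob over its first hump, released it and backed the arm clear.

**Last checks, from the scene camera:**

| Item | Measured | Wanted |
|---|---|---|
| Running knob | moved 35.9 mm in, so home | 36 mm |
| Idle knob | moved 18.1 mm out, yellow band just clear of the face | 18 mm |
| Rack centre | (0.571, -0.145), about 1 mm from the ring centre and upright | within 15 mm |

**Disagreements between measurements:**
- **Idle knob:** the network's knob point gave about 16 to 17 mm of travel instead of 18.1 mm. Both are inside the 14 to 22 mm range.
- **Rack position:** after release, the scene and wrist readings of the rack differed by about 7 mm in x. Both put it within 5 mm of the ring centre.

I did not re-measure the bystanders individually. The arm's path kept clear of their estimated positions, and those in the last picture looked undisturbed.

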